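# Set the slicer's thickness plate and lock it

### The arm

A 6-joint arm with a two-finger parallel gripper is mounted at the origin on the work surface. World frame = base frame: x ahead of the robot, y to its left, z up, the work surface at z = 0. Lengths are in mm, angles in rad, forces in N, time in s.
With the tool pointing down it reaches from about 275 to 825 mm from the base axis. Payload 5.2 kg.
Tool frame: the origin (TCP) lies at the very end of the fingers, on their centre line; the grasp point (between the pads) lies 19 mm behind it; z points along the fingers, y is the line along which they close (so a half turn about z gives the same grasp; the last joint's range is limited). The gripper opens to 93 mm and grips with 3 to 60 N. Pads are 15 mm wide; open, the fingers measure 128 mm over their backs; the gripper's body (75 mm by 188 mm) begins 65 mm behind the grasp point.
Start: joints at [0.992, 0.259, 1.535, -0, 1.348, -0.203], TCP at [201.838, 511.631, 218.653] pointing down, gripper open.
Joint ranges: [-3.14, 3.14], [-0.91, 2.08], [0.19, 2.58], [-1.22, 4.36], [0.22, 2.71], [-3.12, 3.12]. Speed limits (rad/s): [2.57, 2.57, 3.14, 3.14, 3.14, 3.14].

### API

Orientations are given as [roll, pitch, yaw] about the fixed x, y, z axes, in that order (R = Rz(yaw) Ry(pitch) Rx(roll)).
In Python, from bench import robot gives the robot as it stands. The module is installed in compiled form; this text tells all that it offers. Calls block until the motion is done:
- robot.move_ptp(position, orientation): joint-space move of the TCP to a pose.
- robot.move_linear(position, ori=None, speed=150, f_stop=None): straight line of the TCP; ori=None keeps the orientation; speed is the mean speed in mm/s. With f_stop (N) it stops when the force on the tool has changed by that much, and returns True; else False.
- robot.move_j(angles): joint-space move.
- robot.move_gripper(opening): opening from 0.0 (shut) to 1.0 (fully open); the grip force is fixed at half the most; returns when the fingers have stopped.
- robot.sleep(seconds).
- robot.inverse_kinematics(position, orientation): joint angles nearest the present ones, or None.
- robot.get_image(name): name is "scene" or "top" or "wrist"; returns a dict with "img" (420x560x3 uint8, blue, green, red), "fovy" (degrees; the focal length in pixels is half the picture's height over the tangent of half this angle, whatever the lens; pixels are square), "cx", "cy" (the principal point, pixels), "k1" (the pictures are not rectified: a ray, as slopes to the right and down, at radius r is drawn at 1 + k1 r^2 times it, then the intrinsics apply), "eye" and "orientation" of the camera in the world. Camera axes: x right, y down, z forward; pixel columns grow to the right and rows downward; lengths in mm; the calibration is good to about 2 mm. A picture is of the moment at which its call begins. There is no depth.
A pose or a line that the arm cannot do raises robot.MotionError and nothing moves.
- robot.hand_in(): hands the job in; it is judged then, once.
Readings, each from a call of its own:
- robot.current_t(): time.
- robot.current_qpos(): joint angles.
- robot.current_joint_vel(): joint speeds.
- robot.current_joint_efforts(): joint torques, N m.
- robot.current_tcp_pos(): TCP position.
- robot.current_eef_rot(): TCP orientation.
- robot.current_contact_force(): force on the tool from outside, world axes, zero at the start.
- robot.current_ft_torque(): the same for the moment, N m.
- robot.current_gripper_width(): opening from 0.0 (shut) to 1.0 (fully open).
- robot.current_finger_force(): force on a finger pad.
Only numpy, scipy, OpenCV 4.12 (cv2) and the standard library are available. Lean on these libraries where they do the work, as an engineer would, in place of code of your own. Each camera call takes 0.05 s, during which the arm holds its last target. There are 200 camera calls.

### The job

Swing the orange lever on the kitchen slicer fully open, then slide the thickness plate lying in the loading tray into the slot until its red line is level with the edge of the slicer's body, no deeper. Then swing the lever back fully closed behind the plate's tab to lock it in. Leave the spare plate, the mug, the jar and the food holder where they are.

Things in the scene. Friction and masses are not known exactly. Their poses are not given: they have to be found in the camera images.
- slicer: White bench slicer fixed to the counter, steel runway on top: 320 mm (its x) by 130 mm (y = 0 to 130), 62 mm high; a navy grip juts 34 mm from its +x end. Its face at y = 0 has a level slot, open right through along y, with a loading tray before it. Origin: on the counter below the middle of the slot's mouth. +y points into the slot, z up; yaw within 0.35 rad of the world axes.
- slot_mouth (a point): Middle of the slot's mouth, on the slot's floor, 22 mm above the counter, in the plane of the slicer body's edge. Axes as the slicer's: +y into the slot. The slot is 74 mm wide (x) and 10 mm high.
- tray (a point): Middle of the grey loading tray's floor, 135 mm before the slot's mouth. The tray is 110 mm wide (x) and 270 mm long (slicer y = -270 to 0); its floor, 22 mm above the counter, is level with the slot's floor. White side walls stand 12 mm above the floor, 88 mm apart, tapering to the slot's width over the last 30 mm.
- plate: Loose aluminium thickness plate, about 0.2 kg, 70 mm (x) by 150 mm (y) by 6 mm, lying flat in the tray, nose (+y end) towards the slot, within 4 mm and 0.06 rad of straight; the nose starts 50 to 100 mm short of the slot. Origin: centre of its underside. A black upright tab stands across its tail. It slides freely on the tray and stops at once when no longer pushed.
- red_line (a point): Middle of the red line (6 mm wide, right across the plate's top), 95 mm from the nose and 47 mm ahead of the tab's front face; the point itself is at the height of the plate's underside.
- tab (a point): Middle of the top edge of the plate's tab, 32 mm above the plate's underside. The tab is 44 mm wide (x) and 8 mm thick (plate y = -67 to -75 mm).
- lock (a joint): Angle of the orange lever, rad: 0 = closed, at its stop, arm straight across the tray along the slicer's +x; opens clockwise seen from above (free end goes to the slicer's -y, then -x) to the stop at 1.8, beside the tray. Starts within 0.25 of closed. Stays where it is left; about 1 N at the pin moves it. Once the plate is set, the closed arm lies 8 mm behind the tab.
- lever_pin (a point): The lever's upright round orange pin, 16 mm in diameter, at the free end of the arm, 100 mm from the pivot. It stands from the arm's top (47 mm above the counter) up to 82 mm above the counter; this point is on its axis, 67 mm above the counter.
- lever_pivot (a point): The lever's vertical pivot axis, at x = -70, y = -69 mm in the slicer's frame; the point is 42 mm above the counter. The arm is 12 mm wide and lies 37 to 47 mm above the counter: the plate can slide under it when closed, the tab cannot pass.
- spare_plate: A second plate like the first but with a blue line, lying on the counter. Not needed.
- mug: Blue mug, 80 mm across, 92 mm high, standing on the counter. Origin: centre of its foot.
- jar: Amber jar, 72 mm across, 110 mm high. Origin: centre of its foot.
- holder: Navy food holder of the slicer, a disc 84 mm across with a knob, 58 mm high. Origin: centre of its underside.
Mind the look-alikes: they are no part of the job. Leave any brown or purple look-alike of the plate alone.

How it is judged:
By the outcome, as a careful person would: the job done as asked, in the order asked, and still so for the second after the job is handed in, with the robot touching nothing.
It also fails if it takes over 64 s, if anything falls off the work surface, if the arm or the gripper's body presses on something with over 40 N, if the wrist force passes 120 N, or if a joint passes its speed limit or range.

## Working session

There is one attempt and no reset: what is moved stays moved. The work goes in short steps, each a Python script; the robot and the scene stay as the last script left them, time stands still between calls to the robot, and variables do not carry over. Pictures are saved under pics/ and viewed, at most 10 in all, crops included, and the job is handed in when it is done.

```bash
mkdir -p pics; cat > h.py <<'E'
import numpy as np, cv2
from scipy.spatial.transform import Rotation as R
from bench import robot
def cam(n, save=None):
    d=robot.get_image(n)
    if save: cv2.imwrite('pics/'+save,d['img'])
    h,w=d['img'].shape[:2]; f=h/2/np.tan(np.radians(d['fovy'])/2)
    d['K']=np.array([[f,0,d['cx']],[0,f,d['cy']],[0,0,1.]]); d['D']=np.array([d['k1'],0,0,0,0.])
    d['R']=R.from_euler('xyz',d['orientation']).as_matrix(); return d
def px2w(d,uv,z):
    s=cv2.undistortPoints(np.float64(uv).reshape(-1,1,2),d['K'],d['D'])[:,0]
    r=np.c_[s,np.ones(len(s))]@d['R'].T; e=np.array(d['eye'])
    z=np.broadcast_to(z,len(s)); return e+r*((z-e[2])/r[:,2])[:,None]
def w2px(d,P):
    p=(np.atleast_2d(P)-d['eye'])@d['R']
    return cv2.projectPoints(p,np.zeros(3),np.zeros(3),d['K'],d['D'])[0][:,0]
E
python3 - <<'E'
from h import *
for n in("top","scene"):
    d=cam(n,n+'0.png'); print(n,d['fovy'],d['cx'],d['cy'],d['k1'],d['eye'],d['orientation'])
print(robot.current_eef_rot(),robot.current_t())
E
```

```text
top 43.79738146512901 284.7454384051824 208.73907199132898 0.033499258432212776 [ 118.87647985   28.58768688 1561.45236443] [-2.93613554e+00 -5.58199627e-05 -1.67744590e+00]
scene 53.23629671831541 279.8388485520427 209.46930735895054 0.03818017264909166 [1366.81233009  396.77795397 1044.72615267] [-2.33076053 -0.0129621   1.96076552]
[-3.14002324e+00 -3.09479480e-04  2.76583172e+00] 0.1
```

View pics/top0.png

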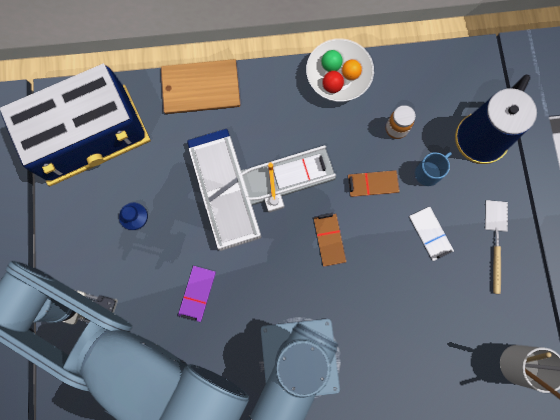

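View pics/scene0.png

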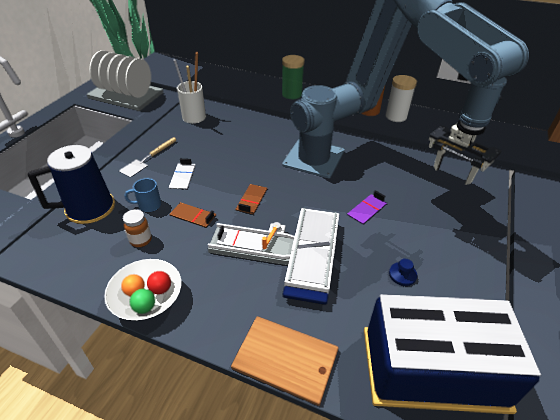

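The top view shows the slicer (~225,190) with its tray running right to (333,165). The orange lever lies across the tray from pivot (273,202) to pin (271,168). The plate candidates are:
- white with a red line, in the tray (300,173)
- white with a blue line, the spare (432,232)
- brown (375,183) and brown (330,240)
- purple (197,293)

Only the one in the tray fits the description. I'll confirm it in an enlarged crop.

```bash
python3 - <<'E'
import cv2
a=cv2.imread('pics/top0.png')[125:255,180:350]
cv2.imwrite('pics/c1.png',cv2.resize(a,None,fx=4.5,fy=4.5,interpolation=cv2.INTER_CUBIC))
E
```

```text
(no output)
```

View pics/c1.png

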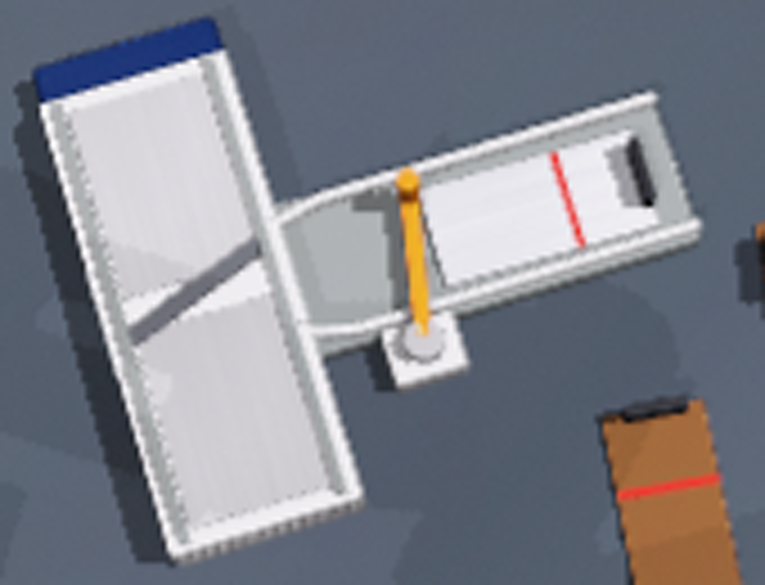

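The crop confirms it: the aluminium plate with the red line (568,200 in the crop) is in the tray, with its tab at (640,172) and nose at (435,235). I'll fit the slicer's pose from the known corners.

```bash
cat >> h.py <<'E'
from scipy.optimize import least_squares
def fit(d,uv,P,x0):
    def pose(p):
        c,s=np.cos(p[2]),np.sin(p[2]); P_=np.array(P,float)
        return np.c_[p[0]+c*P_[:,0]-s*P_[:,1],p[1]+s*P_[:,0]+c*P_[:,1],P_[:,2]]
    r=least_squares(lambda p:(w2px(d,pose(p))-uv).ravel(),x0,x_scale=[100,100,.1],loss='soft_l1')
    return r.x, r.fun.reshape(-1,2)
E
python3 - <<'E'
from h import *
d=cam('top')
c=lambda L:np.array(L)/4.5+[180,125]-.4
uv=c([(225,50),(360,495),(40,103),(173,548),(655,93),(700,222),(423,340)])
P=[(160,0,62),(-160,0,62),(160,130,62),(-160,130,62),(55,-270,34),(-55,-270,34),(-70,-69,50)]
w=px2w(d,uv,[p[2] for p in P]); print(w.round(1))
p,res=fit(d,uv,P,[w[0][0],w[0][1],-.2]); print(p,res.round(1))
q=px2w(d,c([(407,180),(568,200),(553,155),(583,245),(640,140),(650,205)]),[82,28,28,28,54,54])
cc,s=np.cos(p[2]),np.sin(p[2]); M=np.array([[cc,s],[-s,cc]])
print((M@(q[:,:2]-p[:2]).T).T.round(1))
E
```

```text
[[ 671.   136.7   62. ]
 [ 361.1   75.9   62. ]
 [ 647.   262.4   62. ]
 [ 339.7  198.5   62. ]
 [ 619.6 -149.5   34. ]
 [ 526.2 -168.6   34. ]
 [ 461.4   25.1   50. ]]
[5.17203064e+02 1.05256439e+02 1.97452797e-01] [[-0.1 -1. ]
 [ 0.7  0.2]
 [-0.6 -0.5]
 [-0.9  1.8]
 [-0.5 -1.4]
 [ 1.   3.1]
 [ 0.4 -0.3]]
[[  28.1  -87.9]
 [  -2.1 -191. ]
 [  31.1 -191.1]
 [ -35.1 -191. ]
 [  16.2 -246.5]
 [ -28.6 -238.7]]
```

```bash
cat >> h.py <<'E'
S=np.array([517.2,105.3,.1975])
def sw(x,y,z):
    c,s=np.cos(S[2]),np.sin(S[2]); return [S[0]+c*x-s*y,S[1]+s*x+c*y,z]
def ws(w):
    c,s=np.cos(S[2]),np.sin(S[2]); a,b=w[0]-S[0],w[1]-S[1]; return np.array([c*a+s*b,-s*a+c*b,w[2]])
def ori(ys): return [np.pi,0,S[2]+ys]
def pin(a,z): return sw(-70+100*np.cos(a),-69-100*np.sin(a),z)
E
python3 - <<'E'
from h import *
robot.move_linear([202,500,290],speed=200)
robot.move_ptp(sw(0,-120,300),ori(np.pi/2))
d=cam('wrist','w1.png'); print(d['eye'],d['orientation'],d['fovy'],d['k1'],robot.current_t(),robot.current_qpos())
P=[(160,0,62),(-160,0,62),(0,0,62),(-44,-270,34),(44,-270,34),(0,-191,28),(-70,-69,47)]
print(w2px(d,[sw(*p) for p in P]).round())
E
```

```text
[527.88530991  56.86726573 465.24474036] [2.88722039e+00 4.49465383e-04 1.98577343e-01] 59.56418490503354 -0.07819172725850669 2.9083 [-2.27574221e-01  2.00438352e-01  1.41345188e+00  2.65814711e-04
  1.52767554e+00 -4.26653041e-01]
[[433.  70.]
 [131.  70.]
 [282.  68.]
 [248. 292.]
 [316. 292.]
 [282. 233.]
 [220. 134.]]
```

View pics/w1.png

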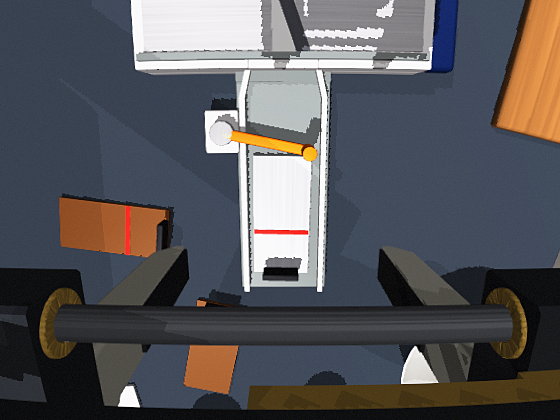

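The wrist view shows the slicer edge at row ~69, pivot (221,133), pin top (310,153), red line (281,232) and tab (281,273). These agree with the fitted pose to about 2 px. I'll refine the fit and then open the lever.

```bash
python3 - <<'E'
from h import *
d=cam('wrist')
uv=np.array([(432,69),(135,70),(221,133),(246,291),(322,291)],float)
P=[(160,0,62),(-160,0,62),(-70,-69,50),(-47,-270,34),(47,-270,34)]
p,r=fit(d,uv,P,S); print(p,r.round(1))
S[:]=p
q=px2w(d,[(310,152),(281.5,232),(281,275)],[82,28,54]); q=np.array([ws(x) for x in q]); print(q.round(1))
v=q[0][:2]-[-70,-69]; a=np.arctan2(-v[1],v[0]); print('pin',np.hypot(*v),a)
open('h.py','a').write(f"\nS[:]={list(p)}\n")
ys=lambda a:np.pi-a
robot.move_gripper(.55)
robot.move_ptp(pin(a,130),ori(ys(a)))
print(robot.move_linear(pin(a,59),speed=80,f_stop=10))
robot.move_gripper(.26); print(robot.current_gripper_width(),robot.current_contact_force())
for b in np.arange(a+.25,1.75,.25):
    if robot.move_linear(pin(b,59),ori(ys(b)),speed=80,f_stop=15): print('stop',b,robot.current_contact_force()); break
d=cam('wrist','w2.png'); print(b,robot.current_t(),robot.current_tcp_pos(),robot.current_contact_force())
E
```

```text
[5.18679514e+02 1.06712611e+02 2.00944788e-01] [[ 3.1 -0.4]
 [-2.7 -0.8]
 [-0.   0.6]
 [ 1.7  0.6]
 [-1.7  0.4]]
[[  27.1  -86.7   82. ]
 [  -3.  -191.1   28. ]
 [  -3.7 -237.6   54. ]]
pin 98.71476340805441 0.18079170315895746
False
0.2635042523374064 [0.7792955  0.10162593 0.36323094]
1.6807917031589574 9.4917 [473.51913636 -74.3002747   59.05671268] [-0.3369144  -0.29048168 -0.50312127]
```

View pics/w2.png

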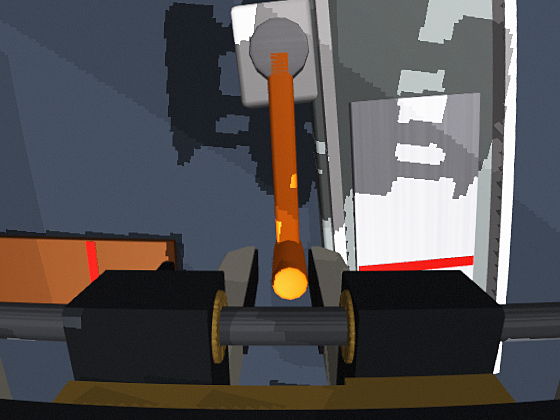

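The pin (290,283) is caged between the fingers and the lever is at about 1.6 rad. I'll drive it to the stop, then touch the slicer's face to fix the y = 0 plane, and push the plate from there.

```bash
python3 - <<'E'
from h import *
a=1.68
for b in (1.8,1.9,2.0):
    if robot.move_linear(pin(b,59),ori(np.pi-1.8),speed=40,f_stop=10): print('stop',b,robot.current_contact_force()); break
t=ws(robot.current_tcp_pos()); print('tcp',t, np.arctan2(-(t[1]+69),t[0]+70))
robot.move_linear(pin(1.79,59),speed=60); robot.move_gripper(.55)
robot.move_linear(pin(1.79,120),speed=150)
robot.move_gripper(0)
o=ori(np.pi/2)
robot.move_ptp(sw(-2,-35,110),o)
robot.move_linear(sw(-2,-35,50),speed=120,f_stop=15)
hit=robot.move_linear(sw(-2,5,50),speed=20,f_stop=4)
t=ws(robot.current_tcp_pos()); print('touch',hit,t,robot.current_contact_force())
robot.move_linear(sw(-2,t[1]-25,50),speed=100)
robot.move_linear(sw(-2,-35,150),speed=200)
robot.move_linear(sw(-3.5,-180,300),speed=250)
d=cam('wrist','w3.png'); print(robot.current_t())
E
```

```text
stop 1.9 [ 2.34981499  0.39544615 -0.89656917]
tcp [ -98.84082357 -165.03487874   59.40937413] 1.8625431277752005
touch True [-2.10684909 -8.68027473 49.80478793] [ 0.79626226 -1.67129685  1.9267328 ]
17.3417
```

View pics/w3.png

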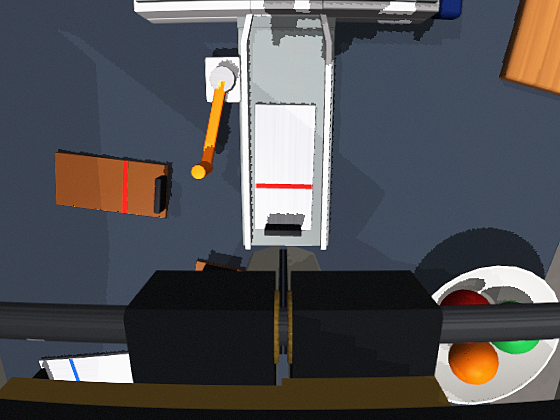

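The lever is fully open: pin at (198,171), stop felt at ~1.82. The face was touched at TCP y = -8.7, so the push should end at TCP y = -63.7. I'll push to 6 mm short first, then check.

```bash
python3 - <<'E'
from h import *
d=cam('wrist')
q=ws(px2w(d,[(198,171)],82)[0]); print('lever',q,np.arctan2(-(q[1]+69),q[0]+70))
o=ori(np.pi/2)
q=[ws(x).round(1) for x in px2w(d,[(285,186),(284,217)],[28,54])]; print(q)
robot.move_linear(sw(-2,-268,120),speed=250)
print(robot.move_linear(sw(-2,-268,37),speed=120,f_stop=10))
print(robot.move_linear(sw(-2,-215,37),speed=50,f_stop=25),robot.current_contact_force())
print(robot.move_linear(sw(-1,-150,37),speed=60,f_stop=25),robot.current_contact_force())
print(robot.move_linear(sw(0,-69.7,37),speed=50,f_stop=25),robot.current_contact_force())
print(ws(robot.current_tcp_pos()))
d=cam('wrist','w4.png'); print(robot.current_t()); print(w2px(d,[sw(0,0,62),sw(0,-6,28),sw(-35,-6,28),sw(35,-6,28)]).round(1))
E
```

```text
lever [ -93.42464097 -164.60012376   82.        ] 1.8110893610529246
[array([  -1.9, -190.6,   28. ]), array([  -3. , -222.2,   54. ])]
False
False [ 1.09258043 -0.24725301 -0.1746708 ]
False [ 0.14954965 -0.28776676 -0.07924199]
False [ 0.57575856  0.13944717 -0.08822928]
[-2.80649572e-02 -6.97471986e+01  3.69893934e+01]
23.4333
[[280.3 115.7]
 [281.  129. ]
 [206.  129.3]
 [356.  129.2]]
```

View pics/w4.png

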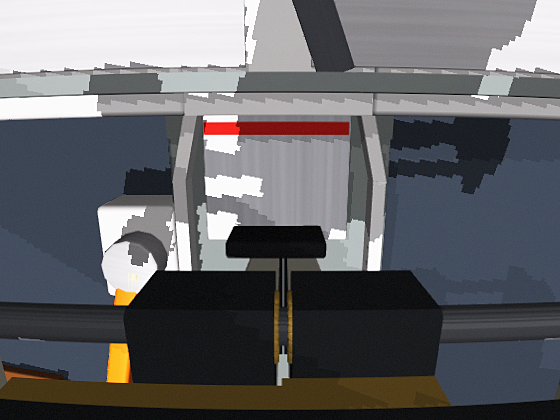

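The red line is at row 128, where 129 is predicted for 6 mm short, so vision and touch agree. I'll do the final slow push, back off and check from above.

```bash
python3 - <<'E'
from h import *
print(robot.move_linear(sw(0,-63.9,37),speed=10,f_stop=25),ws(robot.current_tcp_pos()))
robot.move_linear(sw(0,-85,37),speed=60)
robot.move_linear(sw(0,-85,130),speed=200)
robot.move_linear(sw(0,-85,215),speed=200)
d=cam('wrist','w5.png'); print(robot.current_t())
print(w2px(d,[sw(0,0,62),sw(0,0,28),sw(0,-3,28),sw(-35,0,28),sw(35,0,28),sw(0,-51,54)]).round(1),ws(d['eye']))
u=w2px(d,[sw(0,-15,28)])[0]; x,y=int(u[0]),int(u[1])
im=d['img'][y-60:y+60,x-80:x+80]; cv2.imwrite('pics/w5c.png',cv2.resize(im,None,fx=5,fy=5,interpolation=cv2.INTER_NEAREST)); print(x-80,y-60)
E
```

```text
False [ 1.74193752e-02 -6.37030665e+01  3.69965545e+01]
25.9083
[[283.6  97.8]
 [283.7  99.6]
 [283.7 103. ]
 [245.7  99.7]
 [321.7  99.7]
 [283.6 158.1]] [  0.77416982 -15.29476221 378.40488   ]
203 56
```

View pics/w5c.png

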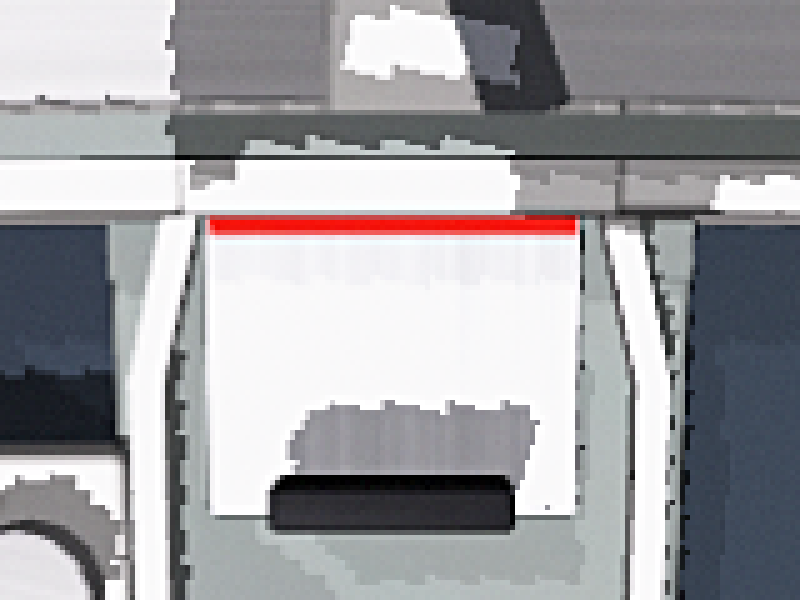

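Half of the red line shows: its tail edge is at row 103.0, which is exactly the prediction for y = -3, and the body edge is at row ~98.5. The line is level with the edge, so I'll close the lever.

```bash
python3 - <<'E'
from h import *
ys=lambda a:np.pi-a
a=1.8
robot.move_gripper(.55)
robot.move_ptp(pin(a,120),ori(ys(a)))
print(robot.move_linear(pin(a,59),speed=100,f_stop=10))
robot.move_gripper(.26)
for b in np.arange(1.55,.04,-.25):
    if robot.move_linear(pin(b,59),ori(ys(b)),speed=80,f_stop=15): print('stop',b); break
for b in (0,-.1,-.2):
    if robot.move_linear(pin(b,59),ori(ys(0)),speed=30,f_stop=10): print('stop',b,robot.current_contact_force()); break
t=ws(robot.current_tcp_pos()); print(t,np.arctan2(-(t[1]+69),t[0]+70))
robot.move_linear(pin(0,59),speed=60); robot.move_gripper(.5)
robot.move_linear(pin(0,150),speed=150)
robot.move_linear(sw(0,-110,215),ori(np.pi/2),speed=150)
d=cam('wrist','w6.png'); print(robot.current_t())
print(w2px(d,[sw(0,0,62),sw(0,-3,28),pin(0,82),sw(0,-51,54)]).round(1))
E
```

```text
False
stop -0.1 [ 0.13591911 -3.76473896  1.89899882]
[ 30.18382048 -64.24672481  58.98582399] -0.04740998404017941
36.15
[[282.2  66.2]
 [282.3  74.6]
 [319.3 152.8]
 [282.2 128.9]]
```

View pics/w6.png

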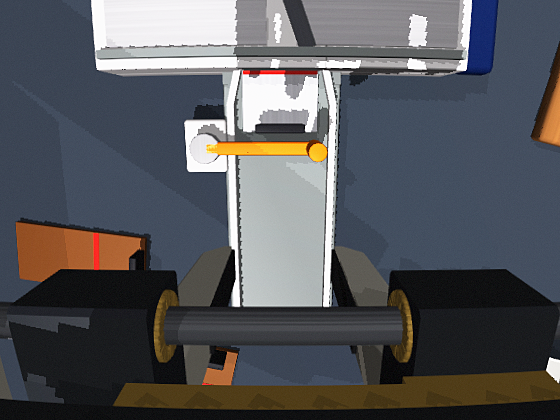

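The lever is closed against its stop: pin at (317,151), predicted (319,153). The red line is still level with the edge (tail edge at row ~74, predicted 74.6), the tab sits just ahead of the arm, and the gripper is clear.

```bash
python3 -c "
from h import *
robot.move_linear(sw(0,-110,260),speed=100); print(robot.hand_in())"
```

```text
the job is handed in; nothing more can be done
None
```

The job is done and handed in at about 37 s of the 64 s allowed: the lever was swung fully open, the plate was slid in until its red line was level with the slicer's edge, and the lever was swung back to its closed stop behind the tab; I touched nothing else.

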